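# Mount the notched rest on the grinder's dovetail rail

### The arm

A 7-joint arm with a two-finger parallel gripper is mounted at the origin on the work surface. World frame = base frame: x ahead of the robot, y to its left, z up, the work surface at z = 0. Lengths are in mm, angles in rad, forces in N, time in s.
With the tool pointing down it reaches from about 425 to 975 mm from the base axis. Payload 16.7 kg.
Tool frame: the origin (TCP) lies midway between the tips of the shut fingers; the grasp point (between the pads) lies robot.grasp_offset behind it (robot.grasp_offset is the distance from the TCP to the grasp point, in mm); z points along the fingers, y is the direction in which the jaws open and shut (so a half turn about z gives the same grasp; the last joint's range is limited). The gripper opens to 85 mm and grips with 20 to 120 N. Pads are 22 mm wide; open, the fingers measure 114 mm over their backs; the gripper's body (76 mm by 85 mm) begins 54 mm behind the grasp point. The pads swing forward as they close: fully open they stand 13 mm farther back than shut.
Start: joints at [1.171, 0.426, 0.074, 1.606, -0.034, 1.111, -0.067], TCP at [166.837, -654.02, 231.302] pointing down, gripper open.
Joint ranges: [-2.85, 2.85], [-0.5, 2.14], [-1.23, 1.37], [0.21, 2.46], [-1.02, 4.16], [0.16, 2.05], [-2.73, 2.73]. Speed limits (rad/s): [1.89, 1.89, 2.39, 2.39, 3.01, 3.01, 3.01].

### API

Orientations are given as a rotation vector (axis times angle).
In Python, from rig import robot, vision, ticket, spot_in, masks_of, spot_point gives the robot as it stands.
- The arm moves only by the shell command python3 -m inch 'ROWS' [OPENING] [FORCE]. ROWS is a JSON object of lists of equal length, an entry for each row: "dp": the shift along the tool's x, y, z each as a share of 1 m, from -1 to 1, a list of three; "delta_rot": the turn, a rotation vector about the tool's x, y, z each as a share of 60 degrees, from -1 to 1, a list of three. A call has 1 to 5 rows; each row is the pose to reach, as a shift and turn from the pose commanded when the call began, along the tool's axes at that moment; what a row does not reach only later rows make up. A row lasts 1/12 s, in which the tool goes at most 41.7 mm and 7.16 degrees, less where a joint would pass 70% of its speed; a pose out of reach is approached as far as the arm can. A call with a number of a shift or a turn outside -1 to 1 is refused whole. A call with a gripper value outside its range is refused whole. OPENING is the closure, from -1 (fully open) to 1 (shut), so that 0 is half open, set as the call begins (- or left out, the last holds). The fingers move at their own pace and stop on an object; FORCE is the grip in N (left out, the last holds). Time passes only in rows, so rows that repeat a pose let the fingers close. It gives the time, the measured TCP pose, the force and the opening at its end, in the units of the state.
- robot.observe(): the state, without advancing time (a new reading comes with each control period).
- vision.camera(name): name is "side" or "top"; returns a dict with "image" (384x512x3 uint8, blue, green, red), "vfov" (degrees; the focal length in pixels is half the picture's height over the tangent of half this angle, whatever the lens; pixels are square), "cx", "cy" (the principal point, pixels), "xyz" and "rotation" of the camera in the world. Camera axes: x right, y down, z forward; pixel columns grow to the right and rows downward; lengths in mm; the calibration is good to about 2 mm. A picture is of the moment at which its call begins. There is no depth.
- ticket.close_job(): hands the job in, once; it reports no verdict.
Trained networks look in a picture, given as the dict that the camera call returned (one of the last four; its "shot" number tells which), for a name from the list of things; names that differ only in an ending like _2 or _b are one class to them, and where a whole thing is asked for, a point or a joint stands for the part that bears it (a point fixed in the world has none). Each returns a list of dicts, best first, with "conf" (0 to 1); they miss things now and then, are a little off and sometimes report something else, mostly with a low value. They report only what shows in the picture. A call takes as long as a camera call. They do not tell look-alikes from the thing itself.
- spot_in(picture, label): "xyz" ([x, y, z] in mm, in the coordinates of the camera as it stood for that picture, good to about 4 mm: the middle of the surface that is visible of it).
- masks_of(picture, label): "region" (384x512 bool, what is visible of it).
- spot_point(picture, label): "xyz" ([x, y, z] in mm, in the coordinates of the camera as it stood for that picture, good to about 4 mm: a listed point, or the origin of a listed thing).
The state is a dict: "clock": time; "joint_pos": joint angles; "joint_velocities": joint speeds; "joint_efforts": joint torques, N m; "position": TCP position; "eef_rot": TCP orientation; "wrist_force": force on the tool from outside, world axes, zero at the start; "torque": the same for the moment, N m; "finger_gap": finger opening in mm.
Only numpy, scipy, OpenCV 4.12 (cv2) and the standard library are available. Lean on these libraries where they do the work, as an engineer would, in place of code of your own. Each camera call takes 0.05 s, during which the arm holds its last target. There are 200 camera calls.

### The job

Take the carriage with the square notched post and the black wing knob, slide it onto the grinder's dovetail rail from the rail's tapered open end until it is fully home against the stop block, and then turn its wing knob clockwise until it stops to clamp it. Leave the other carriage (round pillar, no knob) where it is.

Things in the scene. Friction and masses are not known exactly. Their poses are not given: they have to be found in the camera images.
- carriage_post (a point): Centre of the grip post, 60 mm above the underside of the carriage: a 0.5 kg saddle 70 (x) x 76 (y) x 38 mm with a dovetail channel along x below (28 mm wide at foot, 44 at its ceiling 28 mm up). Steel post 24 (x) x 32 (y) mm, solid 38 to 76 mm up, notched prongs to 88; grip its 24 mm. x along channel, y towards the knob, z up. Starts standing on the table, x within 45 degrees of the rail's.
- clamp_knob (a joint): Turn of the black wing knob, rad: 0 loose (start 0 to 0.15), + clockwise from above, stop 1.2 = tight (eases back up to 0.1 when let go); 0.1 to 0.3 N m. Keep loose until home. Upright axis 70 mm to +y of the post's centre. Grip: upright bar 44 x 12 mm, 26 to 60 mm above the underside (hold it 12 mm lower than point carriage_post); bar lies (125 degrees minus joint) anticlockwise from the carriage's x.
- rail_end (a point): Tip of the rail's tapered open end, on its axis, level with the top of the fixed bed plate (12 mm above table). x: sliding direction, z up. The plate, 110 wide, reaches 130 mm to -x as a landing; the carriage slides on it. Rail 24 high, 24 wide at foot, 38 at top; nose tapers over 35 from 12 mm. Stop block 32 high. Home: post's centre at x 110, y 0 (2 mm play each side), z 60 mm from here.
- pillar_carriage: The other carriage, not to be moved: the same saddle with a round steel pillar 28 mm across, its top 88 mm up, without lug or knob. Origin: centre of its underside, z up.
Not all that is in view belongs to the job. Leave any yellow look-alike of the part that bears carriage_post alone.

How it is judged (in metres and radians):
On the way:
1. the carriage stands fully home on the rail, its knob still loose (x of carriage_post in the frame of rail_end between 0.098 and 0.122 m and y of carriage_post in the frame of rail_end between -0.01 and 0.01 m and z of carriage_post in the frame of rail_end between 0.05 and 0.072 m and value of joint clamp_knob below 0.5 rad), for 0.2 s.
At the end, for the whole second after the job is handed in: The carriage is on the rail with its post within 12 mm of the home position along the rail and 10 mm across it, within 10 degrees of the rail's direction, its wing knob turned to at least 0.95 rad (x of carriage_post in the frame of rail_end between 0.098 and 0.122 m and y of carriage_post in the frame of rail_end between -0.01 and 0.01 m and z of carriage_post in the frame of rail_end between 0.05 and 0.072 m and angle between the x axis of carriage_post and the x axis of rail_end, either way round below 0.175 rad and value of joint clamp_knob above 0.95 rad); the robot touches nothing.
It fails at once if the other carriage is pushed more than 40 mm from its place (distance of pillar_carriage from where it was at the start of the episode above 0.04 m).
It also fails if it takes over 56 s, if anything falls off the work surface, if the arm or the gripper's body presses on something with over 40 N, if the wrist force passes 120 N, or if a joint passes its speed limit or range.

## Working session

There is one attempt and no reset: what is moved stays moved. The work goes in short steps, Python scripts to look and compute and a shell command to move; the robot and the scene stay as the last step left them, time stands still between calls to the robot, and variables do not carry over. Pictures are saved under pics/ and viewed, about 8 in all and at most 12, crops included, and the job is handed in when it is done.

```bash
ls; mkdir -p pics; cat > h.py <<'E'
import numpy as np, cv2
from scipy.spatial.transform import Rotation as R
from rig import robot, vision, ticket, spot_in, masks_of, spot_point
def w(c,p): 
    r=np.array(c["rotation"]); r=r if r.shape==(3,3) else R.from_rotvec(r).as_matrix()
    return r@np.array(p)+np.array(c["xyz"])
def pix(c,P):
    r=np.array(c["rotation"]); r=r if r.shape==(3,3) else R.from_rotvec(r).as_matrix()
    q=r.T@(np.array(P)-np.array(c["xyz"])); f=192/np.tan(np.radians(c["vfov"]/2))
    return np.array([c["cx"]+f*q[0]/q[2],c["cy"]+f*q[1]/q[2]])
def ray(c,u,v,z):
    r=np.array(c["rotation"]); r=r if r.shape==(3,3) else R.from_rotvec(r).as_matrix()
    f=192/np.tan(np.radians(c["vfov"]/2)); d=r@np.array([(u-c["cx"])/f,(v-c["cy"])/f,1]); o=np.array(c["xyz"])
    return o+d*(z-o[2])/d[2]
E
python3 - <<'E'
from h import *
s=robot.observe(); print(s["position"],s["eef_rot"],s["finger_gap"],robot.grasp_offset)
ims=[]
for n in("top","side"):
    c=vision.camera(n); ims.append(c["image"]); print(n,c["xyz"],c["rotation"],c["vfov"],c["cx"],c["cy"])
    for l in("carriage_post","clamp_knob","rail_end","pillar_carriage"):
        for f in(spot_point,spot_in):
            try:
                for d in f(c,l)[:3]: P=w(c,d["xyz"]); print(l,f.__name__,P.round(),pix(c,P).round(),round(d["conf"],2), {k:v for k,v in d.items() if k not in("xyz","conf")})
            except Exception as e: print(l,f.__name__,e)
    cv2.imwrite(f"pics/{n}1.png",cv2.resize(c["image"],(800,600)))
E
```

```text
pics
[ 166.78510523 -653.67138984  230.62180953] [-3.11590416e+00 -3.91201125e-01  3.75904290e-04] 85.40681864637534 18.700000000000003
top [ 249.74453909   71.31085779 1148.92522403] [-2.14236794  2.15927147 -0.17830573] 45.54049640031959 253.9768716917008 198.68389191426064
carriage_post call [ 254. -251.   59.] [383. 264.] 0.89 {}
carriage_post call [535. 134.  58.] [221. 150.] 0.82 {}
carriage_post call [467. 331.   3.] [144. 182.] 0.57 {}
carriage_post call [ 247. -254.   35.] [382. 268.] 0.74 {}
carriage_post call [227. 344.  37.] [133. 278.] 0.61 {}
carriage_post call [542. 131.  37.] [222. 150.] 0.58 {}
clamp_knob call it knows: carriage_post, pillar_carriage, rail_end
clamp_knob call [604. 136.  55.] [220. 123.] 0.55 {}
rail_end call [ 547. -168.   12.] [340. 150.] 0.89 {}
pillar_carriage call [468. 334.   1.] [143. 182.] 0.87 {}
pillar_carriage call [462. 328.  40.] [142. 181.] 0.76 {}
side [-88.98646914 777.81107987 638.54607514] [-0.77609076  2.44398563 -1.29832777] 52.450384312724914 254.79582805174482 190.93753703943065
carriage_post call [538. 136.  59.] [197. 183.] 0.68 {}
carriage_post call [223. 357.  57.] [242. 286.] 0.57 {}
carriage_post call [ 244. -239.   37.] [352. 166.] 0.78 {}
carriage_post call [530. 147.  36.] [197. 193.] 0.64 {}
carriage_post call [214. 368.  36.] [242. 299.] 0.63 {}
clamp_knob call it knows: carriage_post, pillar_carriage, rail_end
clamp_knob call [ 204. -293.   49.] [372. 159.] 0.64 {}
clamp_knob call [268. 305.  52.] [240. 263.] 0.61 {}
clamp_knob call [608. 134.  45.] [179. 179.] 0.53 {}
rail_end call [ 547. -172.   12.] [258. 153.] 0.65 {}
rail_end call [ 525. -180.   12.] [265. 154.] 0.65 {}
pillar_carriage call [463. 328.  -3.] [168. 251.] 0.65 {}
pillar_carriage call [450. 345.  35.] [165. 245.] 0.75 {}
```

View pics/top1.png

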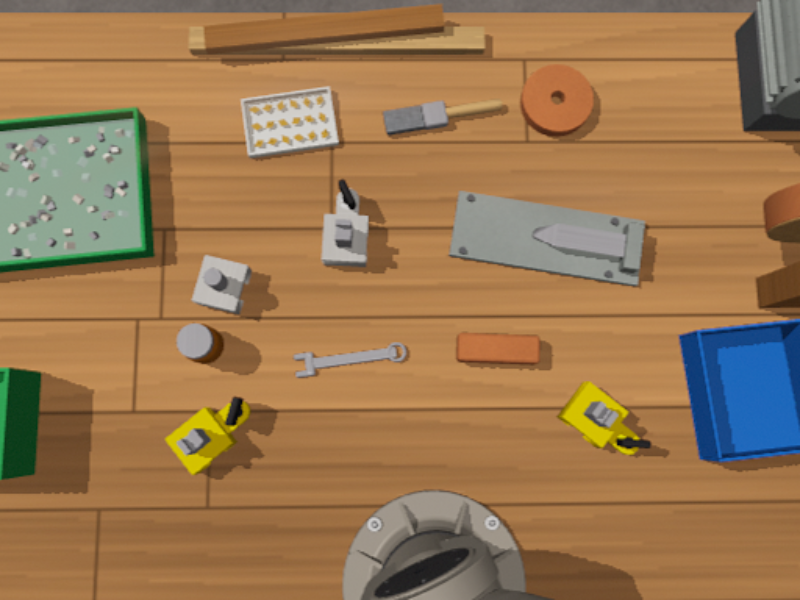

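View pics/side1.png

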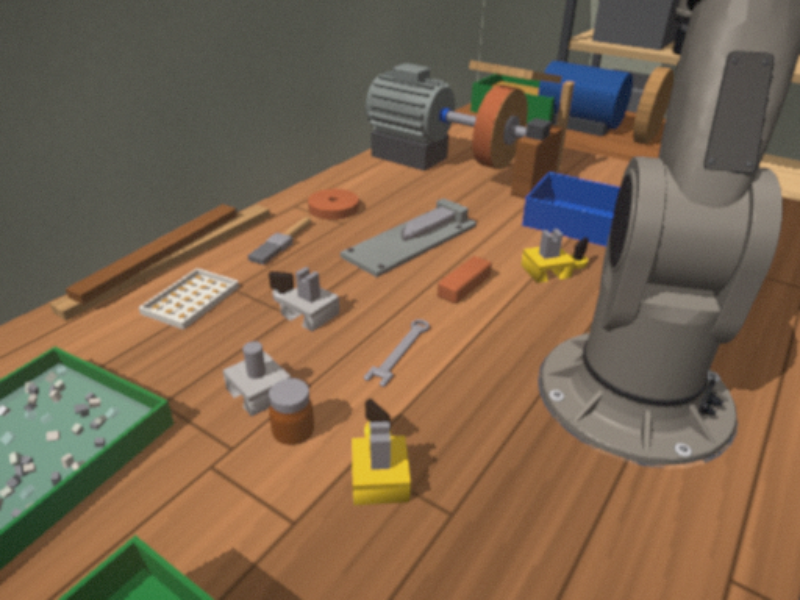

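Top view: the grey carriage with the knob is at about (345,238), with its knob toward world +x. The plate and rail run from (455,225) to (640,250) with the nose tip at (535,235). The pillar carriage is at (220,283) and the yellow look-alikes are at (200,440) and (597,412). Next I measure the yaws on an enlarged crop.

```bash
python3 - <<'E'
from h import *
c=vision.camera("top"); im=c["image"]
a=cv2.resize(im[105:185,190:270],(400,400),interpolation=cv2.INTER_CUBIC)
b=cv2.resize(im[110:190,285:421],(800,471)[:2],interpolation=cv2.INTER_CUBIC)
out=np.zeros((600,800,3),np.uint8)
a=cv2.resize(im[110:180,195:245],(428,600),interpolation=cv2.INTER_CUBIC)
b=cv2.resize(im[115:190,283:421],(372,202),interpolation=cv2.INTER_CUBIC)
out[:,:428]=a; out[:202,428:]=b; cv2.imwrite("pics/crop2.png",out)
s=robot.observe(); r=R.from_rotvec(s["eef_rot"]).as_matrix(); print(r.round(3))
# plate corners
g=[(460,193),(646,219),(640,285),(451,255),(534,236)]
print([ray(c,(u+.5)*.64-.5,(v+.5)*.64-.5,12).round(1) for u,v in g])
for l in("carriage_post",):
  for d in masks_of(c,l):
    m=d["region"].astype(np.uint8); print(d["conf"],m.sum(),cv2.minAreaRect(cv2.findNonZero(m)))
for l in ("carriage_post","rail_end"):
  print(l,[(w(c,d["xyz"]).round(1),d["conf"]) for d in spot_point(c,l)])
E
```

```text
[[ 0.969  0.247 -0.   ]
 [ 0.247 -0.969  0.   ]
 [-0.    -0.    -1.   ]]
[array([617.2, -53.1,  12. ]), array([ 571.4, -359.4,   12. ]), array([ 460.8, -342.9,   12. ]), array([512.4, -36.1,  12. ]), array([ 543.6, -173. ,   12. ])]
0.87 1201 ((220.69117736816406, 142.5146942138672), (28.45440101623535, 54.76130294799805), 4.39870548248291)
0.71 1417 ((387.2561340332031, 272.3049011230469), (59.189857482910156, 31.390926361083984), 38.65980911254883)
0.6 1381 ((135.8780517578125, 275.09759521484375), (30.922407150268555, 56.53490447998047), 51.34019470214844)
carriage_post [(array([ 254.3, -250.9,   58.3]), 0.73), (array([ 544.4, -167.8,    9. ]), 0.7), (array([534.6, 133.1,  58.5]), 0.6), (array([216. , 358.5,  58.2]), 0.57)]
rail_end [(array([ 545.9, -170.2,    6.9]), 0.84)]
```

View pics/crop2.png

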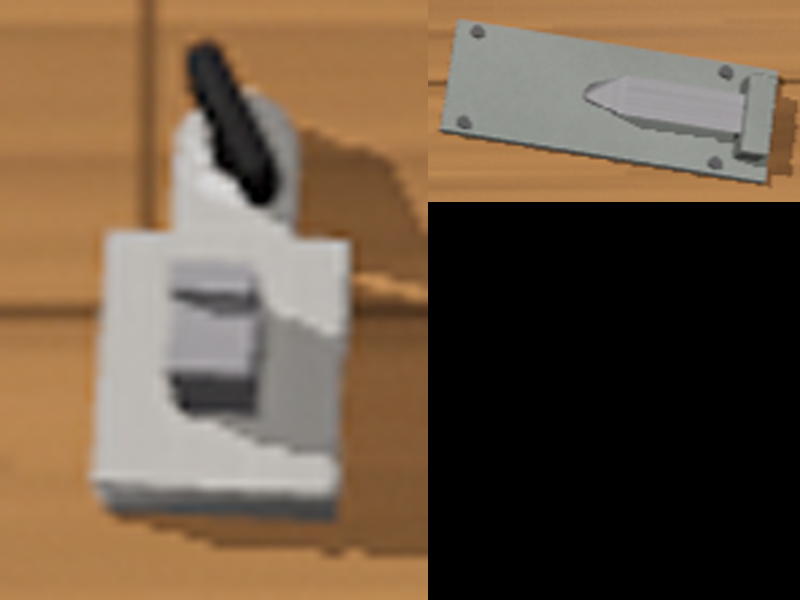

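The crop shows the saddle top corners at (105,232), (352,240), (338,488) and (95,482). The post top spans about (170-257, 262-372) and the knob bar runs from (203,45) to (262,200). The rail lies about 9 degrees off world -y.

```bash
python3 - <<'E'
from h import *
c=vision.camera("top")
f=lambda u,v,z: ray(c,195+u/8.56-.5,110+v/8.571-.5,z)
q=[f(u,v,38) for u,v in((105,232),(352,240),(338,488),(95,482))]
print(np.round(q,1),np.mean(q,0))
for a,b in((0,1),(3,2),(3,0),(2,1)):
  d=q[b]-q[a]; print(np.linalg.norm(d),np.degrees(np.arctan2(d[1],d[0])))
p=[f(u,v,88) for u,v in((171,262),(257,270),(257,376),(170,372))]; print(np.round(p,1),np.mean(p,0))
k=[f(203,45,60),f(262,200,60)];print(k,np.mean(k,0)); d=k[0]-k[1]; print(np.degrees(np.arctan2(d[1],d[0])))
E
```

```text
[[575.3 169.8  38. ]
 [572.6  97.6  38. ]
 [498.5 101.9  38. ]
 [500.7 172.2  38. ]] [536.75967038 135.34917672  38.        ]
72.25613865491012 -92.17635058550341
70.37400845435319 -91.76582615824366
74.69674044937469 -1.8532522323441174
74.20574474231177 -3.3058154054672126
[[551.9 146.9  88. ]
 [549.5 122.9  88. ]
 [519.2 122.9  88. ]
 [520.5 147.1  88. ]] [535.28602596 134.94246025  88.        ]
[array([624.45762081, 139.90901326,  60.        ]), array([578.14247391, 122.85708485,  60.        ])] [601.30004736 131.38304906  60.        ]
20.212281236785653
```

```bash
cat > to.py <<'E'
# to.py x y z jaw_yaw_deg : delta from measured pose to target in tool axes/units
import sys; from h import *
s=robot.observe(); r=R.from_rotvec(s["eef_rot"]).as_matrix(); p=np.array(s["position"])
x,y,z,a=map(float,sys.argv[1:5]); t=np.radians(a); Y=np.array([np.cos(t),np.sin(t),0]); Z=np.array([0,0,-1.]); X=np.cross(Y,Z)
T=np.stack([X,Y,Z],1)
print("t",round(s["clock"],2),"p",p.round(1),"yaw",np.degrees(np.arctan2(r[1,1],r[0,1])).round(2),"gap",round(s["finger_gap"],1),"F",np.round(s["wrist_force"],1),"j",np.round(s["joint_pos"],2))
print("dp",(r.T@(np.array([x,y,z])-p)/1000).round(4),"rot",(R.from_matrix(r.T@T).as_rotvec(degrees=True)/60).round(4))
E
D='{"dp":[[0.173,-0.078,0],[0.173,-0.078,0],[0.173,-0.078,0],[0.173,-0.078,0],[0.173,-0.078,0]],"delta_rot":[[0,0,0],[0,0,0],[0,0,0],[0,0,0],[0,0,0]]}'; python3 -m inch '{"dp":[[0.173,-0.078,0],[0.173,-0.078,0],[0.173,-0.078,0],[0.173,-0.078,0],[0.173,-0.078,0]],"delta_rot":[[0,0,0],[0,0,0],[0,0,0],[0,0,0],[0,0,0]]}' -1 60
python3 to.py 550 -300 230 -92.2
```

```text
clock: 1.47
position: [319.3, -532.3, 231.5]
eef_rot: [-3.116, -0.397, -0.002]
wrist_force: [1.1, -0.3, 0.0]
finger_gap: 85.3
t 1.47 p [ 319.3 -532.3  231.5] yaw -75.46 gap 85.3 F [ 1.1 -0.3  0. ] j [ 0.92  0.34  0.01  1.73 -0.    1.07 -0.39]
dp [ 0.2816 -0.1669  0.002 ] rot [-0.0007 -0.0015  0.279 ]
```

```bash
python3 -m inch '{"dp":[[0.178,-0.105,0],[0.178,-0.105,0],[0.178,-0.105,0],[0.178,-0.105,0],[0.178,-0.105,0]],"delta_rot":[[0,0,0.1],[0,0,0.1],[0,0,0.1],[0,0,0.1],[0,0,0.1]]}' | head -2
python3 -m inch '{"dp":[[0.120,-0.170,0],[0.120,-0.170,0],[0.120,-0.170,0],[0.120,-0.170,0],[0.120,-0.170,0]],"delta_rot":[[0,0,0.1],[0,0,0.1],[0,0,0.1],[0,0,0.1],[0,0,0.1]]}' | head -2
python3 to.py 536 135 180 -92.2
```

```text
clock: 1.88
position: [463.1, -388.1, 231.6]
clock: 2.3
position: [556.5, -202.5, 231.6]
t 2.3 p [ 556.5 -202.5  231.6] yaw -87.7 gap 85.6 F [ 0.9 -0.1 -0.1] j [ 0.35  0.3  -0.14  1.79  0.05  1.06 -1.33]
dp [-0.007  -0.338   0.0516] rot [ 0.0001 -0.0005  0.075 ]
```

```bash
python3 -m inch '{"dp":[[0,-0.19,0],[0,-0.19,0],[0,-0.19,0],[0,-0.19,0],[0,-0.19,0]],"delta_rot":[[0,0,0.075],[0,0,0.075],[0,0,0.075],[0,0,0.075],[0,0,0.075]]}' | head -2
python3 -m inch '{"dp":[[0,-0.15,0.05],[0,-0.15,0.05],[0,-0.15,0.05],[0,-0.15,0.05],[0,-0.15,0.05]],"delta_rot":[[0,0,0],[0,0,0],[0,0,0],[0,0,0],[0,0,0]]}' | head -2
python3 to.py 536 135 44 -92.2
```

```text
clock: 2.72
position: [547.8, -9.6, 231.7]
clock: 3.13
position: [552.4, 142.5, 179.6]
t 3.13 p [552.4 142.5 179.6] yaw -91.76 gap 85.1 F [-1.   0.2 -0.5] j [-0.11  0.33 -0.31  1.88  0.12  0.95 -2.07]
dp [-0.0159  0.0084  0.1356] rot [-0.0022  0.0021  0.0074]
```

```bash
python3 -m inch '{"dp":[[-0.016,0.008,0.03],[-0.016,0.008,0.06],[-0.016,0.008,0.09],[-0.016,0.008,0.12],[-0.016,0.008,0.12]],"delta_rot":[[0,0,0.007],[0,0,0.007],[0,0,0.007],[0,0,0.007],[0,0,0.007]]}'
python3 - <<'E'
from h import *
for n in("top","side"):
  c=vision.camera(n)
  print(n,[(w(c,d["xyz"]).round(1),round(d["conf"],2)) for d in spot_point(c,"carriage_post")])
  u,v=pix(c,[536,135,60]).astype(int); cv2.imwrite(f"pics/c3{n}.png",cv2.resize(c["image"][max(0,v-60):v+60,max(0,u-53):u+53],(530,600)))
a=np.hstack([cv2.resize(cv2.imread(f"pics/c3{n}.png"),(400,450)) for n in("top","side")]); cv2.imwrite("pics/c3.png",a)
E
python3 to.py 536 135 43 -92.2
```

```text
clock: 3.55
position: [534.8, 127.0, 56.8]
eef_rot: [3.139, -0.071, -0.01]
wrist_force: [-1.8, -0.6, -0.7]
finger_gap: 85.7
top [(array([532.8, 133.3,  58.9]), 0.76), (array([217.5, 356.4,  59. ]), 0.7)]
side [(array([536.2, 136. ,  57.2]), 0.92), (array([220.1, 360.5,  57.1]), 0.83), (array([ 253.1, -246.9,   58.6]), 0.56)]
t 3.75 p [538.7 128.3  63.1] yaw -92.62 gap 85.3 F [ 0.3 -0.2  0.2] j [-0.13  0.46 -0.27  2.    0.18  0.71 -2.13]
dp [-0.0031 -0.0066  0.0201] rot [-0.0007 -0.0019 -0.007 ]
```

View pics/c3.png

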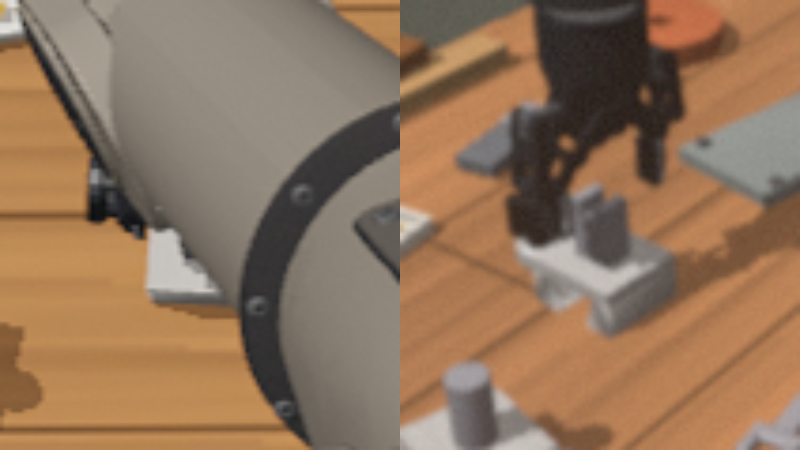

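The side view shows the open fingers straddling the post, so the alignment is good. I'll correct, lower and close.

```bash
python3 -m inch '{"dp":[[-0.003,-0.0065,0.01],[-0.003,-0.0065,0.018],[-0.003,-0.0065,0.018],[-0.003,-0.0065,0.018],[-0.003,-0.0065,0.018]],"delta_rot":[[0,0,-0.007],[0,0,-0.007],[0,0,-0.007],[0,0,-0.007],[0,0,-0.007]]}'
python3 -m inch '{"dp":[[0,0,0],[0,0,0],[0,0,0],[0,0,0],[0,0,0]],"delta_rot":[[0,0,0],[0,0,0],[0,0,0],[0,0,0],[0,0,0]]}' 1 80
python3 -m inch '{"dp":[[0,0,0],[0,0,0],[0,0,0],[0,0,0],[0,0,0]],"delta_rot":[[0,0,0],[0,0,0],[0,0,0],[0,0,0],[0,0,0]]}' 1 80
python3 to.py 536 135 43 -92.2
```

```text
clock: 4.17
position: [535.1, 134.6, 43.5]
eef_rot: [-3.141, 0.06, -0.0]
wrist_force: [-0.0, -0.2, 0.4]
finger_gap: 85.2
clock: 4.58
position: [535.0, 134.6, 43.4]
eef_rot: [-3.141, 0.06, -0.0]
wrist_force: [-0.2, 9.5, 5.4]
finger_gap: 25.8
clock: 5.0
position: [535.1, 134.6, 43.5]
eef_rot: [-3.141, 0.06, -0.0]
wrist_force: [-1.2, 0.3, 5.8]
finger_gap: 22.8
t 5.0 p [535.1 134.6  43.5] yaw -92.19 gap 22.8 F [-1.2  0.3  5.8] j [-0.15  0.48 -0.27  2.01  0.2   0.67 -2.15]
dp [ 0.0009 -0.0004  0.0005] rot [-0.0001 -0.0003  0.0002]
```

```bash
python3 -m inch '{"dp":[[0,0,-0.02],[0,0,-0.04],[0,0,-0.05],[0,0,-0.05],[0,0,-0.05]],"delta_rot":[[0,0,0],[0,0,0],[0,0,0],[0,0,0],[0,0,0]]}'
python3 -m inch '{"dp":[[0.005,0.03,0],[0.008,0.06,0],[0.01,0.09,0],[0.01,0.12,0],[0.01,0.12,0]],"delta_rot":[[0,0,0.03],[0,0,0.06],[0,0,0.1],[0,0,0.113],[0,0,0.113]]}'
python3 to.py 554.4 -112.7 80 -99
```

```text
clock: 5.42
position: [534.9, 134.5, 93.1]
eef_rot: [-3.141, 0.06, -0.001]
wrist_force: [-0.4, -0.3, -5.0]
finger_gap: 22.8
clock: 5.83
position: [539.0, 7.6, 91.6]
eef_rot: [3.128, -0.257, -0.004]
wrist_force: [-0.3, -0.8, -4.7]
finger_gap: 23.3
t 5.83 p [539.    7.6  91.6] yaw -99.39 gap 23.3 F [-0.3 -0.8 -4.7] j [ 0.05  0.39 -0.23  2.02  0.13  0.75 -1.99]
dp [0.0348 0.1161 0.012 ] rot [ 0.0033  0.0023 -0.0066]
```

```bash
python3 -m inch '{"dp":[[0.01,0.03,0],[0.02,0.06,0],[0.03,0.09,0],[0.034,0.115,0],[0.034,0.115,0]],"delta_rot":[[0,0,0],[0,0,0],[0,0,0],[0,0,0],[0,0,0]]}' >/dev/null
python3 -m inch '{"dp":[[0,0,0.01],[0,0,0.01],[0,0,0.01]],"delta_rot":[[0,0,0],[0,0,0],[0,0,0]]}'
python3 - <<'E'
from h import *
for n in("top","side"):
  c=vision.camera(n)
  for l in("carriage_post","rail_end"): print(n,l,[(w(c,d["xyz"]).round(1),round(d["conf"],2)) for d in spot_point(c,l)])
  u,v=pix(c,[548,-150,30]).astype(int); cv2.imwrite(f"pics/c4{n}.png",cv2.resize(c["image"][max(0,v-60):v+60,max(0,u-53):u+53],(530,600)))
a=np.hstack([cv2.resize(cv2.imread(f"pics/c4{n}.png"),(400,450)) for n in("top","side")]); cv2.imwrite("pics/c4.png",a)
E
python3 to.py 554.4 -112.7 56.5 -99
```

```text
clock: 6.5
position: [555.1, -103.2, 81.8]
eef_rot: [-3.132, 0.243, 0.004]
wrist_force: [-0.3, -0.5, -4.8]
finger_gap: 22.8
top carriage_post [(array([216.3, 356.2,  61.2]), 0.91), (array([ 555.6, -105.4,   99.7]), 0.64)]
top rail_end [(array([ 546.8, -168.2,   10.1]), 0.61)]
side carriage_post [(array([ 558.4, -100.3,   96.4]), 0.69), (array([218.5, 360. ,  55.5]), 0.69), (array([ 251.9, -249.5,   56.5]), 0.68)]
side rail_end [(array([ 549.3, -171.4,   12.5]), 0.96)]
t 6.8 p [ 556.2 -104.1   83.5] yaw -98.92 gap 23.0 F [ 0.4  0.9 -4.3] j [ 0.23  0.44 -0.2   1.97  0.12  0.75 -1.76]
dp [-0.0005  0.0088  0.027 ] rot [-0.0001 -0.0003  0.0013]
```

View pics/c4.png

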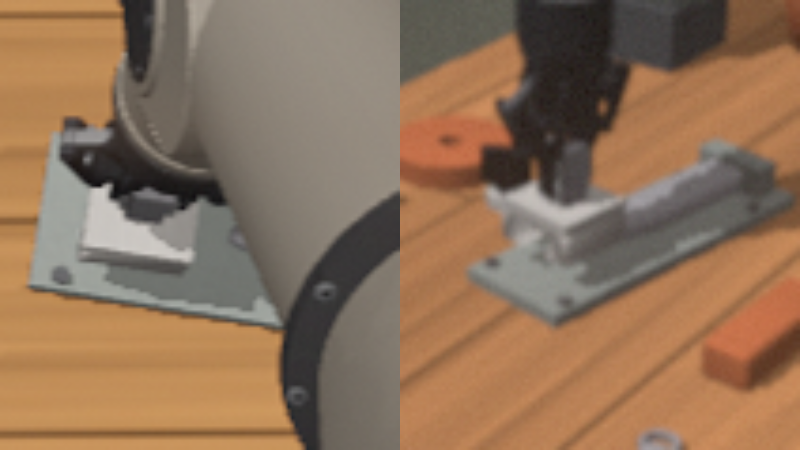

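The carriage hangs over the landing, parallel to the rail and short of the nose. I lower it onto the plate until contact.

```bash
python3 -m inch '{"dp":[[0.0005,0,0.01],[0.0005,0,0.02],[0.0005,0,0.025],[0.0005,0,0.025],[0.0005,0,0.025]],"delta_rot":[[0,0,0],[0,0,0],[0,0,0],[0,0,0],[0,0,0]]}'
python3 -m inch '{"dp":[[0,0,0.001],[0,0,0.002],[0,0,0.002]],"delta_rot":[[0,0,0],[0,0,0],[0,0,0]]}'
python3 to.py 556.5 -110 56.5 -99
```

```text
clock: 7.22
position: [556.1, -104.6, 57.6]
eef_rot: [-3.132, 0.246, 0.002]
wrist_force: [-0.3, -0.2, -5.5]
finger_gap: 22.8
clock: 7.47
position: [556.6, -104.7, 56.4]
eef_rot: [-3.132, 0.246, -0.0]
wrist_force: [-0.2, -0.5, -5.7]
finger_gap: 22.9
t 7.47 p [ 556.6 -104.7   56.4] yaw -98.98 gap 22.9 F [-0.2 -0.5 -5.7] j [ 0.23  0.48 -0.19  1.98  0.14  0.7  -1.78]
dp [ 0.0007  0.0053 -0.0001] rot [-0.0001 -0.0002  0.0004]
```

```bash
python3 -m inch '{"dp":[[0,0.01,0],[0,0.02,0],[0,0.03,0],[0,0.036,0],[0,0.04,0]],"delta_rot":[[0,0,0],[0,0,0],[0,0,0],[0,0,0],[0,0,0]]}'
python3 -m inch '{"dp":[[0,0.004,0],[0,0.008,0],[0,0.012,0],[0,0.016,0],[0,0.02,0]],"delta_rot":[[0,0,0],[0,0,0],[0,0,0],[0,0,0],[0,0,0]]}'
python3 to.py 528.3 -279 56.5 -99
```

```text
clock: 7.88
position: [549.9, -146.1, 56.4]
eef_rot: [3.131, -0.249, -0.0]
wrist_force: [-0.2, -0.1, -4.1]
finger_gap: 23.2
clock: 8.3
position: [547.2, -164.1, 56.3]
eef_rot: [-3.132, 0.245, -0.0]
wrist_force: [-0.2, 0.3, -5.1]
finger_gap: 23.0
t 8.3 p [ 547.2 -164.1   56.3] yaw -98.95 gap 23.0 F [-0.2  0.3 -5.1] j [ 0.32  0.48 -0.18  1.97  0.13  0.7  -1.66]
dp [-0.0008  0.1164 -0.0002] rot [-0.0001 -0.      0.0008]
```

```bash
for i in 1; do python3 -m inch '{"dp":[[0,0.004,0],[0,0.008,0],[0,0.012,0],[0,0.016,0],[0,0.02,0]],"delta_rot":[[0,0,0],[0,0,0],[0,0,0],[0,0,0],[0,0,0]]}'; done
python3 to.py 528.3 -279 56.5 -99
```

```text
clock: 8.72
position: [544.0, -184.1, 56.3]
eef_rot: [-3.132, 0.246, 0.0]
wrist_force: [1.3, -0.0, -4.4]
finger_gap: 23.2
t 8.72 p [ 544.  -184.1   56.3] yaw -98.97 gap 23.2 F [ 1.3 -0.  -4.4] j [ 0.36  0.49 -0.18  1.96  0.13  0.71 -1.63]
dp [-0.0007  0.0962 -0.0002] rot [-0.0001  0.      0.0005]
```

```bash
for i in 1 2; do python3 -m inch '{"dp":[[0,0.004,0],[0,0.008,0],[0,0.012,0],[0,0.016,0],[0,0.02,0]],"delta_rot":[[0,0,0],[0,0,0],[0,0,0],[0,0,0],[0,0,0]]}' | grep -E "pos|for"; done
python3 to.py 528.3 -279 56.5 -99
```

```text
position: [540.7, -203.7, 56.3]
wrist_force: [-1.0, 1.0, -5.2]
position: [537.5, -223.4, 56.2]
wrist_force: [-2.2, 2.0, -6.6]
t 9.55 p [ 537.5 -223.4   56.2] yaw -98.97 gap 22.9 F [-2.2  2.  -6.6] j [ 0.42  0.5  -0.17  1.94  0.13  0.71 -1.55]
dp [-0.0004  0.0563 -0.0003] rot [-0.0002  0.0006  0.0005]
```

```bash
for i in 1 2; do python3 -m inch '{"dp":[[0,0.004,0],[0,0.008,0],[0,0.012,0],[0,0.016,0],[0,0.02,0]],"delta_rot":[[0,0,0],[0,0,0],[0,0,0],[0,0,0],[0,0,0]]}' | grep -E "pos|for"; done
python3 -m inch '{"dp":[[0,0.002,0],[0,0.004,0],[0,0.006,0],[0,0.008,0],[0,0.01,0]],"delta_rot":[[0,0,0],[0,0,0],[0,0,0],[0,0,0],[0,0,0]]}' | grep -E "pos|for"
python3 to.py 528.3 -279 56.5 -99
```

```text
position: [534.2, -243.1, 56.1]
wrist_force: [-5.1, 3.4, -6.4]
position: [530.8, -262.8, 56.0]
wrist_force: [-4.7, 4.1, -6.9]
position: [529.2, -272.5, 56.0]
wrist_force: [-6.0, 3.6, -6.7]
t 10.8 p [ 529.2 -272.5   56. ] yaw -98.98 gap 23.1 F [-6.   3.6 -6.7] j [ 0.5   0.51 -0.17  1.91  0.12  0.73 -1.47]
dp [ 0.0001  0.0065 -0.0005] rot [-0.0004  0.0015  0.0004]
```

```bash
python3 -m inch '{"dp":[[-0.0003,0.002,0],[-0.0006,0.004,0],[-0.0006,0.005,0]],"delta_rot":[[0,0,0],[0,0,0],[0,0,0]]}' | grep -E "pos|for"
python3 -m inch '{"dp":[[0,0.002,0],[0,0.003,0],[0,0.003,0]],"delta_rot":[[0,0,0],[0,0,0],[0,0,0]]}' | grep -E "pos|for"
python3 to.py 528.3 -279 56.5 -99
```

```text
position: [528.2, -277.8, 56.1]
wrist_force: [-6.1, 3.5, -6.3]
position: [528.0, -279.5, 56.2]
wrist_force: [-4.8, 8.2, -3.5]
t 11.3 p [ 528.  -279.5   56.2] yaw -98.96 gap 23.3 F [-4.8  8.2 -3.5] j [ 0.51  0.51 -0.17  1.91  0.12  0.73 -1.45]
dp [ 0.0002 -0.0005 -0.0003] rot [-0.0013  0.0009  0.0006]
```

```bash
python3 -m inch '{"dp":[[0,0.001,0],[0,0.002,0],[0,0.002,0]],"delta_rot":[[0,0,0],[0,0,0],[0,0,0]]}' | grep -E "pos|for"
python3 - <<'E'
from h import *
for n in("top","side"):
  c=vision.camera(n)
  for l in("carriage_post","rail_end"): print(n,l,[(w(c,d["xyz"]).round(1),round(d["conf"],2)) for d in spot_point(c,l)])
  if n=="side":
    u,v=pix(c,[548,-260,40]).astype(int); cv2.imwrite(f"pics/c5.png",cv2.resize(c["image"][max(0,v-60):v+60,max(0,u-70):u+70],(700,600)))
E
python3 to.py 528.3 -279 56.5 -99
```

```text
position: [528.0, -279.7, 56.2]
wrist_force: [-3.9, 16.4, -1.5]
top carriage_post [(array([ 530.3, -281.1,   72.6]), 0.94), (array([216.9, 356.9,  59.5]), 0.77), (array([ 253.9, -251.3,   56. ]), 0.7)]
top rail_end [(array([ 545.9, -168.1,   10.4]), 0.76)]
side carriage_post [(array([ 529.3, -277.7,   70.4]), 0.93), (array([ 251. , -249.9,   58.4]), 0.69), (array([221.3, 358.8,  56.1]), 0.58)]
side rail_end [(array([ 548.5, -170.8,    9. ]), 0.77)]
t 11.85 p [ 528.1 -279.7   56.2] yaw -98.9 gap 23.0 F [-3.6 17.  -1.3] j [ 0.51  0.52 -0.17  1.91  0.12  0.73 -1.45]
dp [ 0.0001 -0.0007 -0.0003] rot [-0.0028  0.0012  0.0017]
```

View pics/c5.png

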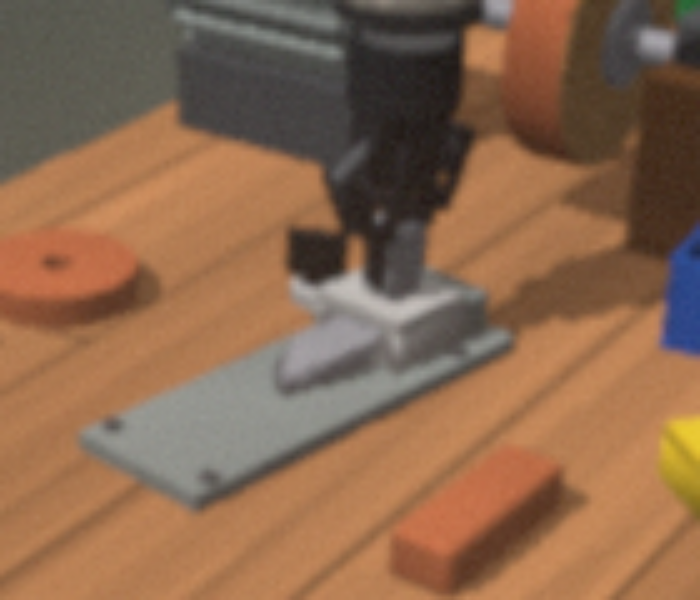

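The carriage is home: motion stalled at y≈-280 with 17 N against the stop, and the side view shows the saddle at the stop with the nose sticking out behind. I relieve the push, release and rise.

```bash
python3 -m inch '{"dp":[[0,-0.002,0],[0,-0.003,0],[0,-0.003,0]],"delta_rot":[[0,0,0],[0,0,0],[0,0,0]]}' | grep -E "pos|for"
python3 -m inch '{"dp":[[0,0,0],[0,0,0],[0,0,0],[0,0,0],[0,0,0]],"delta_rot":[[0,0,0],[0,0,0],[0,0,0],[0,0,0],[0,0,0]]}' -1 | grep -E "pos|for|gap"
python3 -m inch '{"dp":[[0,0,-0.03],[0,0,-0.06],[0,0,-0.09],[0,0,-0.1],[0,0,-0.1]],"delta_rot":[[0,0,0],[0,0,0],[0,0,0],[0,0,0],[0,0,0]]}' | grep -E "pos|for|gap"
python3 to.py 597.2 -290.9 120 -70
python3 - <<'E'
from h import *
for n in("top","side"):
  c=vision.camera(n)
  for l in("carriage_post","rail_end"): print(n,l,[(w(c,d["xyz"]).round(1),round(d["conf"],2)) for d in spot_point(c,l)])
  print([(w(c,d["xyz"]).round(1),round(d["conf"],2)) for d in spot_in(c,"clamp_knob")])
  u,v=pix(c,[560,-285,60]).astype(int); cv2.imwrite(f"pics/c6{n}.png",cv2.resize(c["image"][max(0,v-45):v+45,max(0,u-40):u+40],(400,450)))
a=np.hstack([cv2.imread(f"pics/c6{n}.png") for n in("top","side")]); cv2.imwrite("pics/c6.png",a)
E
```

```text
position: [527.9, -279.3, 56.1]
wrist_force: [-4.0, 4.0, -6.9]
position: [528.8, -279.6, 56.7]
wrist_force: [-1.5, 0.1, -0.0]
finger_gap: 81.6
position: [530.0, -280.2, 159.6]
wrist_force: [-0.6, -0.7, -1.0]
finger_gap: 85.6
t 12.93 p [ 530.  -280.2  159.6] yaw -98.98 gap 85.6 F [-0.6 -0.7 -1. ] j [ 0.52  0.38 -0.18  1.84  0.09  0.92 -1.42]
dp [0.0679 0.     0.04  ] rot [ 0.0026 -0.0044 -0.483 ]
top carriage_post [(array([ 527.2, -282.3,   71.7]), 0.91), (array([ 253.5, -249.7,   56.2]), 0.65), (array([215.2, 357.2,  59.2]), 0.6)]
top rail_end []
[(array([ 210.4, -303. ,   58.6]), 0.58), (array([262. , 302.2,  60.3]), 0.57)]
side carriage_post [(array([218. , 358.8,  58.9]), 0.8), (array([ 532. , -279.4,   67.9]), 0.66)]
side rail_end [(array([ 551. , -173.3,    6.7]), 0.56)]
[(array([270. , 305.7,  57.1]), 0.6)]
```

View pics/c6.png

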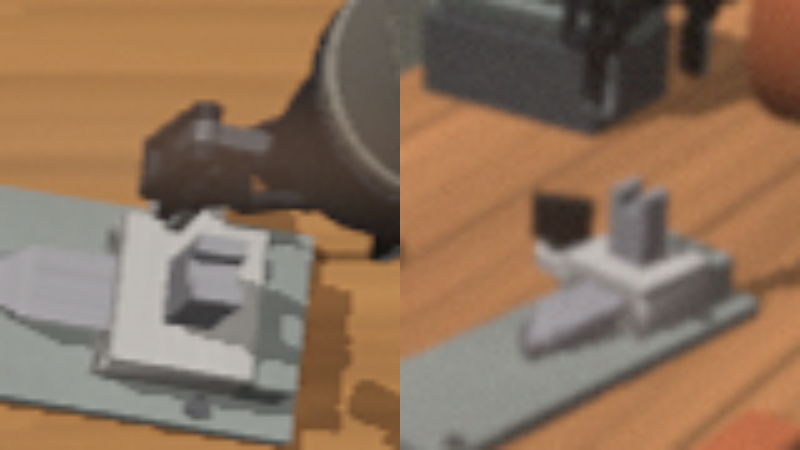

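The side view shows the saddle against the stop with the knob standing free; in the top view the gripper hides the knob. Next I go over the knob with the jaws half open and the yaw across the bar.

```bash
python3 -m inch '{"dp":[[0.03,0,0],[0.05,0,0],[0.068,0,0],[0.068,0,0],[0.068,0,0]],"delta_rot":[[0,0,-0.1],[0,0,-0.2],[0,0,-0.3],[0,0,-0.4],[0,0,-0.45]]}' 0 60 | grep -E "pos|for|gap"
python3 -m inch '{"dp":[[0,0,0.02],[0,0,0.04],[0,0,0.05]],"delta_rot":[[0,0,0],[0,0,0],[0,0,0]]}' | grep -E "pos|for|gap"
python3 -m inch '{"dp":[[0,0,0],[0,0,0]],"delta_rot":[[0,0,0],[0,0,0]]}' | grep -E "pos|for|gap"
python3 to.py 597.4 -290.9 45 -72
python3 - <<'E'
from h import *
c=vision.camera("side")
u,v=pix(c,[580,-285,80]).astype(int); cv2.imwrite(f"pics/c7.png",cv2.resize(c["image"][max(0,v-45):v+45,max(0,u-45):u+45],(500,500)))
E
```

```text
position: [596.2, -289.7, 155.3]
wrist_force: [-0.8, 0.3, -0.5]
finger_gap: 42.9
position: [594.4, -289.6, 103.7]
wrist_force: [-0.2, -1.0, 0.3]
finger_gap: 43.0
position: [595.3, -289.9, 106.0]
wrist_force: [-0.4, 0.4, 0.8]
finger_gap: 42.9
t 14.17 p [ 595.3 -289.9  106. ] yaw -71.97 gap 42.9 F [-0.4  0.4  0.8] j [ 0.55  0.54 -0.27  1.72  0.17  0.9  -1.04]
dp [0.0017 0.0017 0.061 ] rot [-0.0009  0.0008  0.0005]
```

View pics/c7.png

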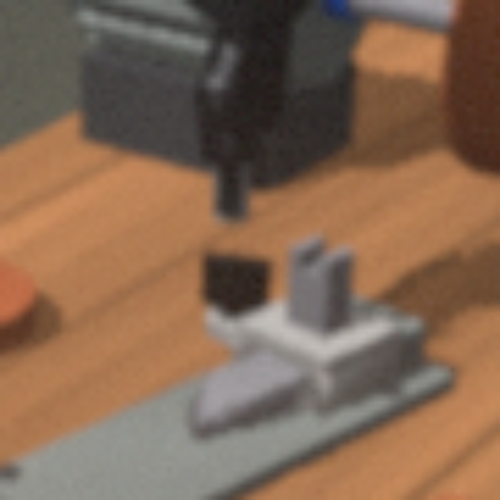

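The fingers sit right above the knob bar, so I lower and grip with watchful steps.

```bash
python3 -m inch '{"dp":[[0.001,0.001,0.015],[0.0015,0.0015,0.03],[0.0015,0.0015,0.03]],"delta_rot":[[0,0,0],[0,0,0],[0,0,0]]}' | grep -E "pos|for|gap"
python3 -m inch '{"dp":[[0,0,0.01],[0,0,0.02],[0,0,0.03],[0,0,0.03]],"delta_rot":[[0,0,0],[0,0,0],[0,0,0],[0,0,0]]}' | grep -E "pos|for|gap"
python3 -m inch '{"dp":[[0,0,0],[0,0,0],[0,0,0],[0,0,0],[0,0,0]],"delta_rot":[[0,0,0],[0,0,0],[0,0,0],[0,0,0],[0,0,0]]}' 1 40 | grep -E "pos|for|gap"
python3 to.py 597.4 -290.9 45 -72; python3 -c "
from h import *; print(robot.observe()['torque'])"
```

```text
position: [596.2, -290.6, 73.7]
wrist_force: [-1.3, 0.8, -0.3]
finger_gap: 43.0
position: [596.3, -290.5, 43.9]
wrist_force: [-0.1, 1.0, 0.3]
finger_gap: 42.9
position: [597.7, -291.1, 46.8]
wrist_force: [0.6, -0.6, 1.9]
finger_gap: 11.2
t 15.22 p [ 597.7 -291.1   46.8] yaw -71.98 gap 11.2 F [ 0.6 -0.6  1.9] j [ 0.54  0.62 -0.25  1.75  0.2   0.8  -1.06]
dp [-0.0002 -0.0003  0.0018] rot [ 0.0005 -0.0006  0.0004]
[-0.00447293  0.03291004 -0.00084215]
```

```bash
python3 -m inch '{"dp":[[0,0,0],[0,0,0],[0,0,0],[0,0,0],[0,0,0]],"delta_rot":[[0,0,0.1],[0,0,0.2],[0,0,0.3],[0,0,0.4],[0,0,0.5]]}' - 60 | grep -E "pos|for|gap"
python3 to.py 597.7 -291.1 46.8 -141; python3 -c "
from h import *; print(robot.observe()['torque'])"
python3 -m inch '{"dp":[[0,0,0],[0,0,0],[0,0,0],[0,0,0],[0,0,0]],"delta_rot":[[0,0,0.1],[0,0,0.2],[0,0,0.3],[0,0,0.4],[0,0,0.45]]}' | grep -E "pos|for|gap"
python3 to.py 597.7 -291.1 46.8 -141; python3 -c "
from h import *; print(robot.observe()['torque'])"
```

```text
position: [597.5, -291.3, 46.9]
wrist_force: [-1.0, -0.6, 2.2]
finger_gap: 10.6
t 15.63 p [ 597.5 -291.3   46.9] yaw -102.27 gap 10.6 F [-1.  -0.6  2.2] j [ 0.44  0.61 -0.12  1.75  0.1   0.78 -1.51]
dp [ 0.0001 -0.0002  0.0001] rot [ 0.     -0.0008  0.6455]
[-0.02783095  0.26164639  0.09890329]
position: [598.0, -290.6, 46.9]
wrist_force: [0.9, 1.5, 1.1]
finger_gap: 10.7
t 16.05 p [ 598.  -290.6   46.9] yaw -129.29 gap 10.7 F [0.9 1.5 1.1] j [ 0.36  0.61 -0.    1.76  0.    0.77 -1.9 ]
dp [0.     0.0006 0.0001] rot [-0.0008 -0.0008  0.1952]
[ 0.33645093 -0.25686331  0.24603232]
```

Torque is rising slowly (0.25 N·m) with about 57° turned. I continue in small steps to the stop.

```bash
python3 -m inch '{"dp":[[0,0,0],[0,0,0],[0,0,0]],"delta_rot":[[0,0,0.05],[0,0,0.1],[0,0,0.1]]}' | grep -E "pos|for|gap"
python3 -c "
from h import *; print(robot.observe()['torque'])"
python3 -m inch '{"dp":[[0,0,0],[0,0,0],[0,0,0]],"delta_rot":[[0,0,0.05],[0,0,0.1],[0,0,0.1]]}' | grep -E "pos|for|gap"
python3 to.py 597.7 -291.1 46.8 -141; python3 -c "
from h import *; print(robot.observe()['torque'])"
```

```text
position: [598.3, -290.4, 46.9]
wrist_force: [2.5, 3.8, 2.3]
finger_gap: 10.7
[ 0.66255432 -0.51426447  0.14831387]
position: [598.1, -290.8, 47.0]
wrist_force: [1.3, 0.8, 4.0]
finger_gap: 10.6
t 16.55 p [ 598.1 -290.8   47. ] yaw -140.91 gap 10.6 F [1.3 0.8 4. ] j [ 0.32  0.61  0.05  1.76 -0.04  0.77 -2.07]
dp [0.     0.0005 0.0002] rot [-0.0004 -0.0011  0.0015]
[ 0.14756019 -0.21692089  1.89427204]
```

The torque jumped to 1.9 N·m, so the knob is at its stop. I take a little twist off, open to half and rise.

```bash
python3 -m inch '{"dp":[[0,0,0],[0,0,0],[0,0,0],[0,0,0],[0,0,0]],"delta_rot":[[0,0,0],[0,0,0],[0,0,0],[0,0,0],[0,0,0]]}' 0 | grep -E "pos|for|gap"
python3 -m inch '{"dp":[[0,0,-0.03],[0,0,-0.06],[0,0,-0.09],[0,0,-0.12],[0,0,-0.13]],"delta_rot":[[0,0,0],[0,0,0],[0,0,0],[0,0,0],[0,0,0]]}' | grep -E "pos|for|gap"
python3 -m inch '{"dp":[[0.03,0.03,0],[0.06,0.06,0],[0.09,0.08,0],[0.09,0.08,0],[0.09,0.08,0]],"delta_rot":[[0,0,0],[0,0,0],[0,0,0],[0,0,0],[0,0,0]]}' | grep -E "pos|for|gap"
python3 -m inch '{"dp":[[0,0.04,0],[0,0.08,0],[0,0.1,0],[0,0.1,0],[0,0.1,0]],"delta_rot":[[0,0,0],[0,0,0],[0,0,0],[0,0,0],[0,0,0]]}' | grep -E "pos|for|gap"
python3 - <<'E'
from h import *
s=robot.observe();print(s["clock"],s["position"])
for n in("top","side"):
  c=vision.camera(n)
  for l in("carriage_post","rail_end","pillar_carriage"): print(n,l,[(w(c,d["xyz"]).round(1),round(d["conf"],2)) for d in spot_point(c,l)])
  u,v=pix(c,[560,-285,60]).astype(int); cv2.imwrite(f"pics/c8{n}.png",cv2.resize(c["image"][max(0,v-45):v+45,max(0,u-40):u+40],(400,450)))
a=np.hstack([cv2.imread(f"pics/c8{n}.png") for n in("top","side")]); cv2.imwrite("pics/c8.png",a)
E
```

```text
position: [597.2, -291.2, 46.3]
wrist_force: [0.2, 0.2, 0.1]
finger_gap: 43.0
position: [598.8, -292.0, 181.0]
wrist_force: [1.3, -0.8, -0.8]
finger_gap: 42.6
position: [590.6, -414.1, 175.6]
wrist_force: [-0.7, 0.6, -0.8]
finger_gap: 42.7
position: [513.4, -474.4, 176.4]
wrist_force: [1.2, 0.4, -0.3]
finger_gap: 42.4
18.2167 [ 513.36549634 -474.42754924  176.35765837]
top carriage_post [(array([220.8, 356.3,  58. ]), 0.79), (array([ 253. , -252.9,   56.1]), 0.67), (array([ 528.6, -281.3,   69.1]), 0.66)]
top rail_end [(array([ 543.9, -168. ,   11.3]), 0.59)]
top pillar_carriage [(array([465.8, 332.9,   1.7]), 0.68)]
side carriage_post [(array([217.8, 357.7,  58.6]), 0.87), (array([ 254.7, -246.3,   58.1]), 0.84), (array([ 530.4, -276.9,   69.7]), 0.78)]
side rail_end [(array([ 544.6, -171.9,    8.7]), 0.56)]
side pillar_carriage [(array([462.8, 329. ,  -3.4]), 0.6)]
```

View pics/c8.png

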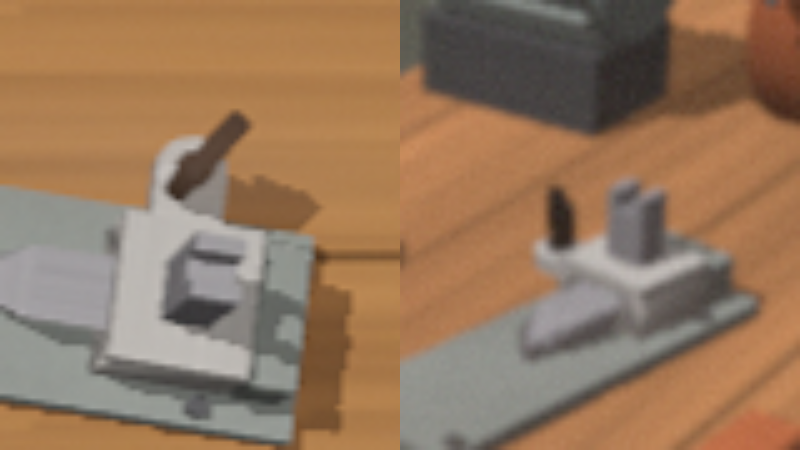

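The bar now lies at about 59° to the carriage's x, from (180,190) to (240,118) in the crop. That puts the joint at about 1.15 rad. The saddle sits at the stop and the gripper is clear.

```bash
python3 -c "
from h import *; print(ticket.close_job())"
```

```text
the job is handed in; nothing more can be done
None
```

I slid the grey carriage with the square post onto the rail, clamped it and handed the job in at about 18 s. The hand-in reported no verdict.

- **Seating:** the carriage went on from the nose until it stalled at the stop block, with 17 N of push. The post ended at about (528, −280) mm, which is roughly 110 mm along the rail and about 1 mm off its axis. I kept the knob loose until then.
- **Clamping:** I turned the knob about 69° clockwise to its stop, where the torque jumped from about 0.2 to 1.9 N·m. After I let go, the last top picture puts the knob at about 1.15 rad (0.95 needed), good to a few degrees.
- **Other parts:** the networks found the pillar carriage where it started, within a few mm, and I did not go near the yellow look-alikes. The gripper was well clear, at (513, −474, 176) mm.
- **Disagreement:** the networks' rail tip estimates scattered by about 3 to 7 mm from picture to picture. They also still read the seated post within a few mm of the arm's own position.

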